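# Shut and lock the keeper bar of the punch rack

## Robot

A 6-joint arm with a two-finger parallel gripper is mounted at the origin on the work surface. World frame = base frame: x ahead of the robot, y to its left, z up, the work surface at z = 0. Lengths are in mm, angles in rad, forces in N, time in s.
With the tool pointing down it reaches from about 400 to 925 mm from the base axis. Payload 12.5 kg.
Tool frame: the origin (TCP) lies midway between the tips of the shut fingers; the grasp point (between the pads) lies 19 mm behind it; z points along the fingers, y is the line along which they close (so a half turn about z gives the same grasp; the last joint's range is limited). The gripper opens to 95 mm and grips with 3 to 60 N. Pads are 20 mm wide; open, the fingers measure 119 mm over their backs; the gripper's body (75 mm by 180 mm) begins 59 mm behind the grasp point.
Start: joints at [-1.294, 0.491, 1.559, -0, 1.092, -0.106], TCP at [233.473, -579.773, 214.661] pointing down, gripper open.
Joint ranges: [-3.1, 3.1], [-0.84, 2.19], [0.05, 2.79], [-1.13, 4.28], [0.06, 2.93], [-2.69, 2.69]. Speed limits (rad/s): [2.22, 2.22, 2.79, 3.14, 3.14, 3.14].

## Interface

Orientations are given as [roll, pitch, yaw] about the fixed x, y, z axes, in that order (R = Rz(yaw) Ry(pitch) Rx(roll)).
In Python, from cell import env gives the robot as it stands.
- The arm moves only by the shell command python3 -m inch 'ROWS'. ROWS is JSON, a list of rows, each a list of 7 numbers: the turn, a rotation vector about the tool's x, y, z in rad, then the shift along the tool's x, y, z in cm, then the closure, from -1 (fully open) to 1 (shut). A call has 1 to 20 rows; each row shifts and turns the commanded pose from where the row before left it, along the tool's axes as they then stand; what a row does not reach is not made up. A row lasts 1/8 s, in which the tool goes at most 62.5 mm and 10.7 degrees, less where a joint would pass 70% of its speed; a pose out of reach is approached as far as the arm can. A call with a gripper value outside its range is refused whole. The fingers move at their own pace and stop on an object; the grip force is fixed at half the most. Time passes only in rows, so rows that do not move let the fingers close. It gives the time, the measured TCP pose, the force, the opening and the grip force at its end, in the units of the state.
- env.state(): the state, without advancing time (a new reading comes with each control period).
- env.read_camera(name): name is "side" or "top"; returns a dict with "img" (420x560x3 uint8, red, green, blue), "depth" (420x560 float32, mm along the optical axis (not along the pixel's ray), 0 where there is no reading), "fx", "fy", "cx", "cy" (pixels), "position" and "orientation" of the camera in the world. Camera axes: x right, y down, z forward; pixel columns grow to the right and rows downward; lengths in mm; the calibration is good to about 2 mm. A picture is of the moment at which its call begins.
- env.job_done(): hands the job in; it is judged then, once.
Trained networks look in a picture, given as the dict that the camera call returned (one of the last four; its "shot" number tells which), for a name from the list of things; names that differ only in an ending like _2 or _b are one class to them, and where a whole thing is asked for, a point or a joint stands for the part that bears it (a point fixed in the world has none). Each returns a list of dicts, best first, with "score" (0 to 1); they miss things now and then, are a little off and sometimes report something else, mostly with a low value. They report only what shows in the picture. A call takes as long as a camera call.
- env.find_in(picture, target): "centre" ([x, y, z] in mm, in the coordinates of the camera as it stood for that picture, good to about 4 mm: the middle of the surface that is visible of it).
- env.trace(picture, target): "mask" (420x560 bool, what is visible of it).
The state is a dict: "t": time; "joints": joint angles; "qvel": joint speeds; "tau": joint torques, N m; "eef_pos": TCP position; "tcp_rot": TCP orientation; "ft_force": force on the tool from outside, world axes, zero at the start; "moment": the same for the moment, N m; "opening": opening from 0.0 (shut) to 1.0 (fully open); "grip_force": force on a finger pad.
Only numpy, scipy, OpenCV 4.12 (cv2) and the standard library are available. Lean on these libraries where they do the work, as an engineer would, in place of code of your own. Each camera call takes 0.05 s, during which the arm holds its last target. There are 200 camera calls.

## Task

Lock up the punch rack: first swing the yellow keeper bar fully shut over the punches until it snaps into its detent, then take the red key from the key stand, push it fully home in the brass lock and only then turn it clockwise to the locked position, so that the red cam lies alongside the bar. Leave the key in the lock, and leave the other two keys and everything else on the bench where they are.

Things in the scene. Friction and masses are not known exactly. Their poses are not given: they have to be found in the camera images.
- rack: dark wooden punch rack fixed to the bench: block 100 mm (x) by 300 mm (y from -165 to +135), 40 mm tall; four punch heads up to 56 mm high on its x = 0 line, y -35 to 70 mm. Origin on the bench; +x points away from the robot at yaw 0. In this frame the keeper's hinge axis is at (0, 110) mm, the lock's axis at (-18, -130) mm, a steel detent post 74 mm tall at (1, -106) mm.
- hinge (a point): point on the keeper bar's upright hinge axis, at the middle of the bar's height, 66 mm above the bench; its axes are the rack's and do not turn with the bar.
- keeper (a joint): yellow keeper bar swinging level over the punch heads. Rad: 0 = shut against its stop, along the rack's -y from the hinge; grows as it opens towards the rack's -x, up to 1.45; at q it points along (-sin q, -cos q) in the rack frame. Light friction; stays where left. In the last 0.06 rad a spring roller resists with about 4.5 N at the tip (7 N at 130 mm from the hinge), then snaps it home.
- keeper_tip (a point): centre of the keeper bar's free end, 195 mm from the hinge axis; moves with the bar, its y axis points from here to the hinge. The bar is 14 mm wide and 12 mm thick, underside 60 mm and top 72 mm above the bench, and can be pushed shut from its open (rack -x) side with closed fingers.
- lock (a joint): turn of the brass lock cylinder about its upright axis, rad: grows clockwise seen from above from 0 (unlocked) to a stop at 1.4 (locked). Friction about 0.05 N m; stays where it is left. Its red cam turns with it, to keep the shut bar in. Starts at 0 to 0.3.
- cam_tip (a point): middle of the outer end of the lock's red cam arm, 58 mm from the lock's axis; the arm is 12 mm wide, 60 to 70 mm above the bench. At lock 0 it points roughly along the rack's -x, at 1.4 along the rack's +y, alongside the open side of the shut keeper bar.
- lock_slot (a point): centre of the key slot's mouth on top of the brass cylinder, 76 mm above the bench; turns with it. z up; slot 21 mm long along this point's y, 8 mm wide along its x, 32 mm deep, 1.5 mm chamfer. The key fits either way round, with about 0.17 rad of turning play either side. Cylinder 38 mm across, in a dark collar 50 mm across and 58 mm tall.
- key_red: the red key, upright in the key stand. Origin at the bottom of its blade, z up. Steel blade 5 mm (x) by 18 mm (y), 0 to 30 mm high; steel shoulder 14 x 26 mm, 30 to 36 mm, which rests on top of the stand or the lock cylinder when fully in; red bow to hold, 12 mm thick (x) by 40 mm wide (y), 36 to 70 mm. 40 to 85 g.
- key_stand: aluminium key stand fixed to the bench, 50 mm (x) by 190 mm (y), 35 mm tall, three slots like the lock's at y = -60, 0 and 60 mm; which key is in which slot changes. Origin at the centre of its underside. Keys stand with their origins 5 mm above the bench, wide sides along the stand's y.
- oil: pale translucent oil bottle, 54 mm across, 160 mm tall, red cap, standing 115 to 135 mm behind the row of keys (away from the robot); origin at the centre of its underside. Bystander.
- jar: amber glass jar, 48 mm across, 75 mm tall, standing behind the rack about 110 to 125 mm from the lock; origin at the centre of its underside. Bystander.
- can: steel can with a green band, 66 mm across, 110 mm tall, standing at the robot's side of the rack, about 110 to 150 mm from the lock; origin at the centre of its underside. Bystander.
- brass_block: brass block 50 x 30 mm, 25 mm tall, lying under the sweep of the keeper bar, which passes 35 mm above it; origin at the centre of its underside. Bystander.
- screwdriver: orange-handled screwdriver, 190 mm long, lying behind the rack. Bystander.
- wrench: steel wrench, 180 mm long, lying flat on the bench. Bystander.
- key_blue: key like the red one with a blue bow, standing in the key stand. Wrong key, to be left in its slot.
- key_yellow: key like the red one with a yellow bow, standing in the key stand. Wrong key, to be left in its slot.

How it is judged:
By the outcome, as a careful person would: the job done as asked, in the order asked, and still so for the second after the job is handed in, with the robot touching nothing.
It also fails if it takes over 72 s, if anything falls off the work surface, if the arm or the gripper's body presses on something with over 40 N, if the wrist force passes 120 N, or if a joint passes its speed limit or range.

## Working session

There is one attempt and no reset: what is moved stays moved. The work goes in short steps, Python scripts to look and compute and a shell command to move; the robot and the scene stay as the last step left them, time stands still between calls to the robot, and variables do not carry over. Pictures are saved under pics/ and viewed, at most 10 in all, crops included, and the job is handed in when it is done.

```bash
ls; mkdir -p pics; cat > h.py <<'E'
import numpy as np, cv2
from scipy.spatial.transform import Rotation as R
from cell import env
def rot(o):
    o=np.array(o,float)
    if o.shape==(3,3): return o
    if o.shape==(3,): return R.from_euler('xyz',o).as_matrix()
    raise ValueError(o)
def w(p,c): return rot(p['orientation'])@np.array(c)+np.array(p['position'])
def cloud(p):
    v,u=np.mgrid[0:420,0:560]; d=p['depth']
    c=np.stack([(u-p['cx'])/p['fx']*d,(v-p['cy'])/p['fy']*d,d],-1)
    return c@rot(p['orientation']).T+np.array(p['position'])
def save(p,n,crop=None,s=1):
    i=p['img'][:,:,::-1]
    if crop: a,b,c,d=crop; i=i[b:d,a:c]
    cv2.imwrite('pics/'+n,cv2.resize(i,None,fx=s,fy=s,interpolation=cv2.INTER_CUBIC))
E
python3 - <<'E'
from h import *
ps={n:env.read_camera(n) for n in('top','side')}
print({k:(p['position'],p['orientation'],p['fx']) for k,p in ps.items()})
save(ps['top'],'t0.png',s=1.4);save(ps['side'],'s0.png',s=1.4)
for n,p in ps.items():
  for t in 'rack keeper keeper_tip cam_tip lock lock_slot key_red key_blue key_yellow key_stand oil jar can brass_block'.split():
    r=env.find_in(p,t)[:2]
    print(n,t,[(np.round(w(p,x['centre'])).tolist(),round(x['score'],2)) for x in r])
print(env.state())
E
```

```text
pics
{'top': (array([ 421.43551872,  -78.79227724, 1352.64970579]), array([-3.00591817e+00, -2.50539763e-03, -1.57655540e+00]), 496.2563113542937), 'side': (array([ 441.58327301,  981.17627011, 1167.56829377]), array([-2.36124986,  0.0068528 , -3.00192144]), 483.35759381605294)}
top rack [([620.0, -84.0, 42.0], 0.58)]
top keeper [([554.0, -31.0, 75.0], 0.8), ([511.0, -260.0, 110.0], 0.44)]
top keeper_tip [([549.0, -29.0, 69.0], 0.73), ([487.0, 322.0, 75.0], 0.18)]
top cam_tip [([617.0, -194.0, 76.0], 0.84)]
top lock [([621.0, -202.0, 74.0], 0.83), ([489.0, 253.0, 34.0], 0.6)]
top lock_slot [([622.0, -200.0, 80.0], 0.69)]
top key_red [([514.0, -257.0, 111.0], 0.16)]
top key_blue [([485.0, 318.0, 73.0], 0.6), ([732.0, -195.0, 78.0], 0.33)]
top key_yellow [([552.0, -26.0, 68.0], 0.75), ([500.0, 202.0, 69.0], 0.55)]
top key_stand [([490.0, 254.0, 34.0], 0.95), ([554.0, -30.0, 70.0], 0.73)]
top oil [([612.0, 246.0, 105.0], 0.78), ([493.0, -52.0, 19.0], 0.15)]
top jar [([735.0, -193.0, 76.0], 0.77)]
top can [([513.0, -258.0, 110.0], 0.64)]
top brass_block [([491.0, -50.0, 21.0], 0.54)]
sid
[... 611 characters left out ...]
ock [([494.0, -35.0, 23.0], 0.57)]
{'t': 1.5, 'joints': array([-1.29360666e+00,  4.90925231e-01,  1.55890686e+00, -1.35169906e-05,
        1.09171223e+00, -1.05635052e-01]), 'qvel': array([-0.00055293,  0.00023689, -0.00118958,  0.00050222,  0.00098585,
       -0.00176935]), 'tau': array([ 4.40195836e-04, -6.12461329e+01, -2.58428174e+01,  6.93173474e-02,
        4.45493823e-02, -1.54116259e-05]), 'eef_pos': array([ 233.46456766, -579.7696299 ,  214.64289577]), 'tcp_rot': array([3.14154586e+00, 1.70246535e-05, 3.82830946e-01]), 'ft_force': array([ 0.5987387 , -0.93878406, -0.37253357]), 'moment': array([-0.00970022, -0.01018503,  0.01564543]), 'grip_force': 0.0, 'opening': 1.000130376653301}
```

View pics/t0.png

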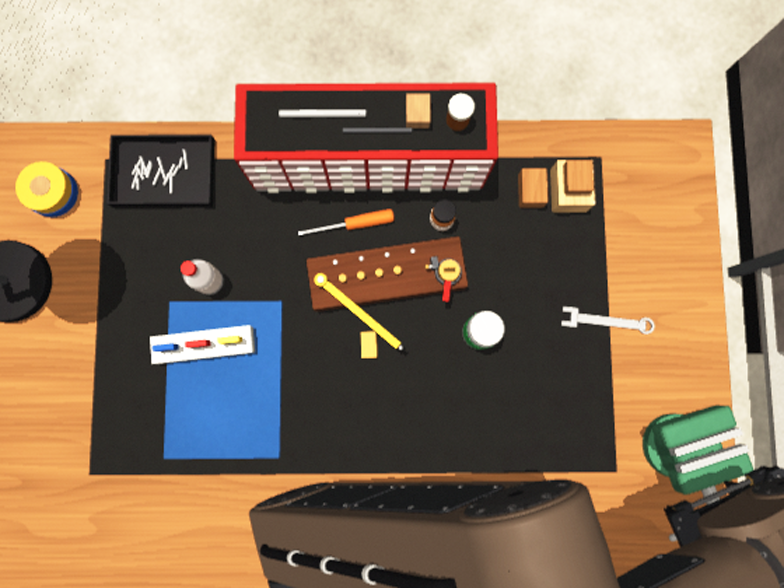

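View pics/s0.png

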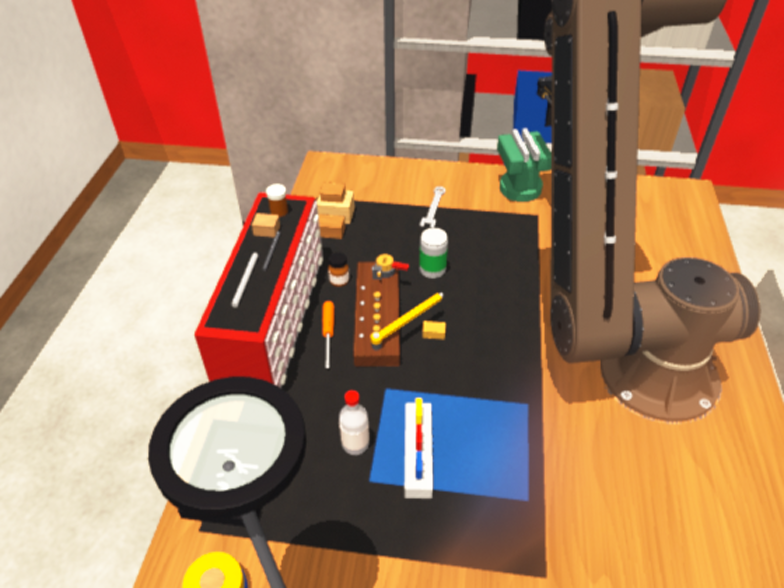

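The top view shows the keeper hinge at (320,280) and its tip at (402,348). The lock is at (449,270) with the cam pointing toward the robot, and the red key is in the stand's middle slot at (197,343). Next I refine these with colour masks on known height planes.

```bash
cat >> h.py <<'E'
def plane(p,u,v,z):
    d=np.stack([(np.asarray(u)-p['cx'])/p['fx'],(np.asarray(v)-p['cy'])/p['fy'],np.ones(np.shape(u))],-1)@rot(p['orientation']).T
    o=np.array(p['position']); return (o+d*((z-o[2])/d[...,2])[...,None])[...,:2]
def seg(p,h0,h1,box,z,s=140,vmin=80,zmin=None):
    hsv=cv2.cvtColor(np.ascontiguousarray(p['img']),cv2.COLOR_RGB2HSV); C=cloud(p)
    h=hsv[...,0].astype(int)
    m=((h>=h0)&(h<=h1)) if h0<=h1 else ((h>=h0)|(h<=h1))
    m&=(hsv[...,1]>s)&(hsv[...,2]>vmin)
    m&=(C[...,0]>box[0])&(C[...,0]<box[1])&(C[...,1]>box[2])&(C[...,1]<box[3])
    if zmin: m&=C[...,2]>zmin
    v,u=np.nonzero(m); return plane(p,u,v,z),C[m]
def rect(P):
    c,s,a=cv2.minAreaRect(P.astype(np.float32)); b=cv2.boxPoints((c,s,a))
    e=b[1]-b[0],b[2]-b[1]; l=max(e,key=np.linalg.norm)
    return np.round(c,1),np.round(s,1),round(float(np.arctan2(l[1],l[0])),3)
E
python3 - <<'E'
from h import *
p=env.read_camera('top')
for n,a in dict(bar=(20,35,(500,680,-60,80),72,140,100,60),cam=(170,8,(540,640,-230,-150),70,140,80,55),
  red=(170,8,(450,540,200,320),75,140,80,55),blue=(100,130,(450,540,270,360),75,140,80,55),yel=(20,35,(450,540,160,240),75,140,80,55)).items():
    P,C=seg(p,*a); print(n,len(P),rect(P),np.round(np.median(C,0)))
    if n=='bar':
        print('ends',P[P[:,0]<548].mean(0),P[:,0].min(),P[:,0].max())
# lock cylinder: depth top
C=cloud(p)
m=(abs(C[...,0]-625)<45)&(abs(C[...,1]+200)<45)&(C[...,2]>70)
hsv=cv2.cvtColor(np.ascontiguousarray(p['img']),cv2.COLOR_RGB2HSV)
v,u=np.nonzero(m);print('lock',len(u),np.round(C[m].mean(0)),hsv[m].mean(0))
print(rect(plane(p,u,v,76)))
# rack: brown
m=(C[...,2]>32)&(C[...,2]<46)&(C[...,0]>540)&(C[...,0]<720)&(C[...,1]>-260)&(C[...,1]<120)
v,u=np.nonzero(m); print('rack',len(u),rect(plane(p,u,v,40)))
m=(C[...,2]>28)&(C[...,2]<42)&(C[...,0]>440)&(C[...,0]<540)&(C[...,1]>130)&(C[...,1]<380)
v,u=np.nonzero(m); print('stand',len(u),rect(plane(p,u,v,35)))
i=p['img'][:,:,::-1]
save(p,'t1.png',(195,140,375,270),4.4)
E
```

```text
bar 268 (array([570.4,  -6.5]), array([142.4,  20.5]), 0.83) [570.  -9.  72.]
ends [537.47112444 -46.49691119] 520.8413398794407 620.7176886633943
cam 72 (array([ 589.3, -197.2]), array([12.3, 39.1]), -0.141) [ 589. -196.   70.]
red 68 (array([494.1, 262.1]), array([38.7, 10.3]), 1.565) [494. 261.  74.]
blue 67 (array([486.8, 322.1]), array([41.1, 10.2]), 1.565) [487. 322.  74.]
yel 26 (array([499.9, 200.7]), array([10.5, 33.9]), -1.477) [496. 194.  73.]
lock 214 [ 626. -196.   75.] [ 21.14953271 126.76635514 223.93457944]
(array([ 623.8, -196.1]), array([73.5, 53.1]), 0.609)
rack 3438 (array([640.9, -84.6]), array([127.1, 299.3]), -1.429)
stand 1066 (array([493.4, 265.3]), array([ 50.3, 191.1]), -1.459)
```

View pics/t1.png

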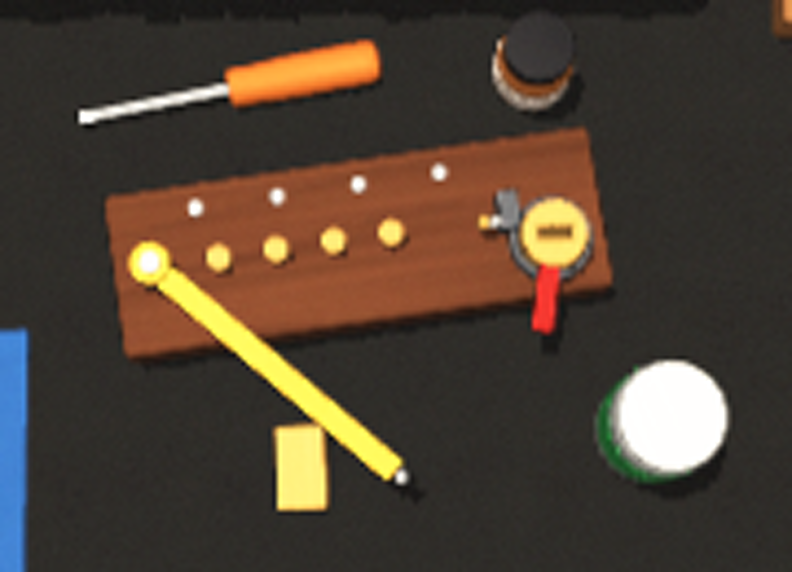

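The crop (4.4x, origin 195,140) shows the hinge at (150,262), the lock centre at (553,233) with a near-horizontal slot, the cam end at (544,330), and the bar tip at (398,472).

```bash
python3 - <<'E'
from h import *
p=env.read_camera('top'); i=np.ascontiguousarray(p['img'])
f=lambda x,y,z: plane(p,x/4.4+195-.39,y/4.4+140-.39,z)
print('hinge',f(150,262,78),f(150,262,72),'lock',f(553,233,76),'tip',f(392,467,72),'silver',f(401,478,66),'camtip',f(544,330,70))
print('rack corners',[f(x,y,40).round(1) for x,y in((107,198),(585,128),(612,288),(127,357))])
print('slot ends',f(538,231,76),f(571,234,76))
# subpixel slot: dark pixels in lock disc
hsv=cv2.cvtColor(i,cv2.COLOR_RGB2HSV)
L=f(553,233,76); C=cloud(p)
v,u=np.mgrid[170:210,300:345]; P=plane(p,u,v,76.)
near=np.linalg.norm(P-L,axis=-1)
g=i[v,u].astype(float).sum(-1)
br=(hsv[v,u,0]>15)&(hsv[v,u,0]<35)&(hsv[v,u,2]>150)&(near<25)
(c,r)=cv2.minEnclosingCircle(P[br].astype(np.float32)); print('disc',c,r)
c=np.array(c); n=np.linalg.norm(P-c,axis=-1)<14
w_=np.clip(450-g,0,None)*n; m=(P*w_[...,None]).sum((0,1))/w_.sum(); D=(P-m)
K=np.einsum('ijk,ijl,ij->kl',D,D,w_)/w_.sum(); e,V=np.linalg.eigh(K); print('slot',m,np.sqrt(e),np.arctan(V[1,1]/V[0,1]))
for n_,z,b in(('red',75,(450,540,225,300)),):
    s=seg(p,170,8,b,75,100,80,40)[0]; print(n_,s.mean(0),rect(s))
E
```

```text
hinge [611.4718933   36.15096534] [612.36642789  36.69202337] lock [ 627.84865908 -202.17642344] tip [ 490.27740147 -105.76385038] silver [ 484.1172499  -111.12716943] camtip [ 570.75054699 -196.37424098]
rack corners [array([656.7,  66.1]), array([ 698.7, -226.5]), array([ 599.7, -240.9]), array([559.2,  53.1])]
slot ends [ 629.09589472 -193.31132375] [ 627.19184097 -212.82823751]
disc (628.0578002929688, -202.8382568359375) 20.724525451660156
slot [ 628.61402403 -203.76007826] [1.5740248  5.71290504] -1.5546878468870007
red [493.79997429 260.80958236] (array([494.1, 262.1]), array([43.7, 10.3]), 1.565)
```

```bash
cat >> h.py <<'E'
YAW=0.14; HINGE=np.array([611.4,36.5]); LOCK=np.array([627.8,-203.])
def wrap(a): return (a+np.pi)%(2*np.pi)-np.pi
def rows(pts,yaw=None):
    """pts: list of (x,y,z,yaw); prints tool-axis deltas cm, from measured pose"""
    s=env.state(); P=np.array(s['eef_pos']); Rm=rot(s['tcp_rot'])
    for q in pts:
        Rt=R.from_euler('xyz',[np.pi,0,q[3]]).as_matrix()
        rv=R.from_matrix(Rm.T@Rt).as_rotvec()
        # shift both in the axes before the turn and after it
        print(np.round(q,2),'turn',np.round(rv,3),'shift before-turn axes',np.round(Rm.T@(np.array(q[:3])-P)/10,2),'after',np.round(Rt.T@(np.array(q[:3])-P)/10,2))
        P=np.array(q[:3]);Rm=Rt
E
python3 - <<'E'
from h import *
y=0.14+np.pi/2; r=165
Rz=np.array([[np.cos(.14),-np.sin(.14)],[np.sin(.14),np.cos(.14)]])
def pt(q,extra=0,z=62):
    b=np.array([-np.sin(q),-np.cos(q)]);n=np.array([np.cos(q),-np.sin(q)])
    a=HINGE+Rz@(b*r-n*(7+12*np.cos(q)+10*abs(np.sin(q))+extra)); return (*a,z,y)
rows([pt(.86,20,215),pt(.86,20),pt(.86,2)]+[pt(q) for q in(.75,.65,.55,.45,.35,.25,.15,.08)]+[pt(0)])
p=env.read_camera('top');C=cloud(p)
for q in 'top','side':
  p=env.read_camera(q);C=cloud(p)
  m=(np.hypot(C[...,0]-612,C[...,1]-250)<60)&(C[...,2]>20)
  Q=C[m]
  for z in range(40,170,15):
    s=Q[abs(Q[:,2]-z)<7.5]
    if len(s)>2: print(q,z,len(s),s.min(0).round(),s.max(0).round())
E
```

```text
[470.72 -59.58 215.     1.71] turn [ 0.     0.    -1.328] shift before-turn axes [ 4.144e+01 -3.939e+01 -4.000e-02] after [ 4.820e+01  3.075e+01 -3.000e-02]
[470.72 -59.58  62.     1.71] turn [0. 0. 0.] shift before-turn axes [-0.  -0.  15.3] after [-0.  -0.  15.3]
[484.25 -71.45  62.     1.71] turn [0. 0. 0.] shift before-turn axes [-1.36  1.17  0.  ] after [-1.36  1.17  0.  ]
[498.36 -85.8   62.     1.71] turn [0. 0. 0.] shift before-turn axes [-1.62  1.2   0.  ] after [-1.62  1.2   0.  ]
[511.12 -96.47  62.     1.71] turn [0. 0. 0.] shift before-turn axes [-1.23  1.12  0.  ] after [-1.23  1.12  0.  ]
[ 525.03 -105.87   62.      1.71] turn [0. 0. 0.] shift before-turn axes [-1.13  1.25  0.  ] after [-1.13  1.25  0.  ]
[ 539.97 -113.88   62.      1.71] turn [0. 0. 0.] shift before-turn axes [-1.    1.37  0.  ] after [-1.    1.37  0.  ]
[ 555.78 -120.35   62.      1.71] turn [0. 0. 0.] shift before-turn axes [-0.86  1.48  0.  ] after [-0.86  1.48  0.  ]
[ 572.31 -125.19   62.      1.71] turn [0. 0. 0.] shift before-turn axes [-0.71  1.57  0.  ] after [-0.71  1.57  0.  ]
[ 589.39 -128
[... 458 characters left out ...]
 [639. 266.  77.]
top 85 38 [592. 234.  78.] [640. 269.  92.]
top 100 123 [593. 234.  93.] [644. 286. 107.]
top 115 122 [598. 237. 108.] [642. 278. 122.]
top 130 20 [609. 248. 123.] [632. 263. 136.]
top 145 11 [607. 247. 141.] [625. 260. 152.]
top 160 90 [607. 247. 153.] [631. 272. 166.]
side 40 62 [592. 258.  33.] [643. 293.  47.]
side 55 62 [592. 258.  48.] [645. 291.  62.]
side 70 62 [593. 269.  63.] [644. 292.  77.]
side 85 68 [593. 261.  78.] [643. 291.  92.]
side 100 123 [593. 244.  93.] [644. 291. 107.]
side 115 115 [599. 248. 108.] [640. 289. 122.]
side 130 31 [609. 260. 123.] [632. 274. 137.]
side 145 27 [608. 261. 138.] [630. 276. 151.]
side 160 74 [607. 249. 153.] [632. 276. 165.]
```

```bash
python3 -m inch '[[0,0,-0.166,0,0,0,1],[0,0,-0.166,0,0,0,1],[0,0,-0.166,0,0,0,1],[0,0,-0.166,0,0,0,1],[0,0,-0.166,0,0,0,1],[0,0,-0.166,0,0,0,1],[0,0,-0.166,0,0,0,1],[0,0,-0.166,0,0,0,1],[0,0,0,4.8,3.1,0,1],[0,0,0,4.8,3.1,0,1],[0,0,0,4.8,3.1,0,1],[0,0,0,4.8,3.1,0,1],[0,0,0,4.8,3.1,0,1],[0,0,0,4.8,3.1,0,1],[0,0,0,4.8,3.1,0,1],[0,0,0,4.8,3.1,0,1],[0,0,0,4.8,3.1,0,1],[0,0,0,4.8,3.1,0,1]]'
```

```text
t: 4.0
eef_pos: [474.1, -59.4, 214.9]
tcp_rot: [3.141, 0.0, 1.711]
ft_force: [1.0, -0.4, -0.6]
opening: 0.004
grip_force: 0.0
```

```bash
python3 -m inch '[[0,0,0,0,0,5,1],[0,0,0,0,0,5,1],[0,0,0,0,0,5.3,1],[0,0,0,0,0,0,1],[0,0,0,0,0,0,1]]'
```

```text
t: 4.62
eef_pos: [474.2, -61.4, 63.1]
tcp_rot: [3.14, 0.001, 1.711]
ft_force: [0.6, -0.0, -0.8]
opening: 0.006
grip_force: 0.0
```

```bash
python3 -m inch '[[0,0,0,-1.13,0.85,0,1],[0,0,0,-0.8,0.6,0,1],[0,0,0,-0.8,0.6,0,1],[0,0,0,-0.6,0.56,0,1],[0,0,0,-0.6,0.56,0,1],[0,0,0,-0.56,0.62,0,1],[0,0,0,-0.57,0.63,0,1],[0,0,0,-0.5,0.68,0,1],[0,0,0,-0.5,0.69,0,1],[0,0,0,-0.43,0.74,0,1],[0,0,0,-0.43,0.74,0,1],[0,0,0,-0.36,0.79,0,1],[0,0,0,-0.35,0.78,0,1],[0,0,0,-0.28,0.82,0,1],[0,0,0,-0.27,0.83,0,1],[0,0,0,-0.28,0.8,0,1],[0,0,0,0,0,0,1]]'; python3 - <<'E'
from h import *
rows([(615.6,-129.5,62,1.711)])
p=env.read_camera('top'); save(p,'t2.png',(195,140,375,270),4.4)
E
```

```text
t: 6.75
eef_pos: [597.6, -129.4, 61.6]
tcp_rot: [3.141, 0.0, 1.711]
ft_force: [-0.6, -0.3, -1.0]
opening: 0.004
grip_force: 0.0
[ 615.6  -129.5    62.      1.71] turn [ 0.  0. -0.] shift before-turn axes [-0.27  1.78 -0.04] after [-0.27  1.78 -0.04]
```

View pics/t2.png

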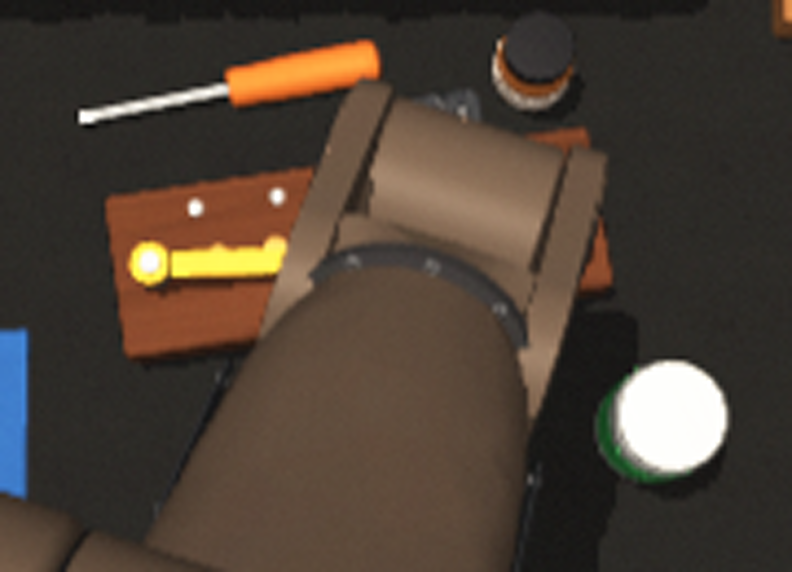

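The bar (root at (150,262)) now lies nearly along the rack, about 0.1 rad open. I'll push it through the detent.

```bash
python3 -m inch '[[0,0,0,-0.1,0.4,0,1],[0,0,0,-0.1,0.4,0,1],[0,0,0,0,0.4,0,1],[0,0,0,0,0,0,1]]';python3 -m inch '[[0,0,0,0,0.2,0,1],[0,0,0,0,0.2,0,1],[0,0,0,0,0,0,1]]';  python3 -m inch '[[0,0,0,0,0.2,0,1],[0,0,0,0,0,0,1]]'
```

```text
t: 7.3
eef_pos: [609.5, -129.5, 61.6]
tcp_rot: [3.141, 0.0, 1.711]
ft_force: [-0.1, 0.6, 0.3]
opening: 0.005
grip_force: 0.0
t: 7.68
eef_pos: [612.8, -129.1, 61.5]
tcp_rot: [-3.141, -0.0, 1.711]
ft_force: [-3.9, -1.7, 0.9]
opening: 0.004
grip_force: 1.8
t: 7.92
eef_pos: [613.4, -128.9, 61.4]
tcp_rot: [-3.138, -0.001, 1.711]
ft_force: [-10.5, -4.0, 3.5]
opening: 0.006
grip_force: 5.6
```

```bash
python3 -m inch '[[0,0,0,0,0.15,0,1],[0,0,0,0,0,0,1]]';  python3 -m inch '[[0,0,0,0,0.15,0,1],[0,0,0,0,0,0,1]]'
```

```text
t: 8.18
eef_pos: [614.0, -128.9, 61.2]
tcp_rot: [-3.136, -0.001, 1.711]
ft_force: [-15.2, -5.2, 4.6]
opening: 0.002
grip_force: 7.9
t: 8.43
eef_pos: [616.6, -128.7, 61.4]
tcp_rot: [-3.138, -0.0, 1.711]
ft_force: [-8.2, -4.4, 2.3]
opening: 0.007
grip_force: 4.5
```

```bash
python3 -m inch '[[0,0,0,0,0.2,0,1],[0,0,0,0,0,0,1]]';  python3 -m inch '[[0,0,0,0,0.2,0,1],[0,0,0,0,0,0,1]]';python3 -m inch '[[0,0,0,0,0.2,0,1],[0,0,0,0,0,0,1]]'
```

```text
t: 8.68
eef_pos: [620.2, -128.2, 61.6]
tcp_rot: [3.141, 0.0, 1.711]
ft_force: [-1.3, -0.3, -1.3]
opening: 0.004
grip_force: 0.7
t: 8.93
eef_pos: [621.8, -127.8, 61.6]
tcp_rot: [-3.141, -0.0, 1.711]
ft_force: [-4.3, -3.2, 0.8]
opening: 0.004
grip_force: 2.2
t: 9.18
eef_pos: [622.2, -127.7, 61.4]
tcp_rot: [-3.137, -0.001, 1.711]
ft_force: [-12.3, -4.2, 5.4]
opening: 0.004
grip_force: 6.8
```

```bash
python3 -m inch '[[0,0,0,0,0.2,0,1],[0,0,0,0,0,0,1]]'
```

```text
t: 9.43
eef_pos: [622.5, -127.6, 61.3]
tcp_rot: [-3.133, -0.002, 1.711]
ft_force: [-20.4, -9.3, 10.0]
opening: 0.009
grip_force: 11.6
```

```bash
python3 -m inch '[[0,0,0,0,-1,0,1],[0,0,0,0,-2,0,1],[0,0,0,0,0,-5,1],[0,0,0,0,0,-5,1],[0,0,0,0,0,-5,0],[0,0,0,5,-0.54,0,0],[0,0,0,5,-0.54,0,0],[0,0,0,5,-0.54,0,0],[0,0,0,5,-0.54,0,0],[0,0,0,5,-0.54,0,0],[0,0,0,5,-0.54,0,0],[0,0,0,5,-0.54,0,0],[0,0,0,5,-0.54,0,0],[0,0,0,0,0,0,0]]'; python3 - <<'E'
from h import *
p=env.read_camera('top'); save(p,'t3.png',(195,140,375,270),4.4)
for n,a in dict(red=(170,8,(450,540,225,300),75,100,80,40),blue=(100,130,(450,540,270,360),75,140,80,55),bar=(20,35,(560,680,-150,20),72,140,100,60),cam=(170,8,(540,640,-230,-150),70,140,80,55)).items():
    P,C=seg(p,*a); print(n,len(P),len(P)>5 and (rect(P),P.mean(0)))
q=env.read_camera('side')
for n,a in dict(red=(170,8,(450,540,225,300),75,140,80,40),blue=(100,130,(450,540,270,360),75,140,80,55)).items():
    P,C=seg(q,*a); print('side',n,len(P),len(P)>5 and (C.min(0),C.max(0),C[C[:,2]>71].mean(0)))
rows([(494,262,150,1.686)])
E
```

```text
t: 11.18
eef_pos: [496.9, 261.7, 211.7]
tcp_rot: [3.14, -0.001, 1.715]
ft_force: [1.1, 0.5, -0.0]
opening: 0.5
grip_force: 0.0
red 80 ((array([494.1, 262.1]), array([43.7, 10.3]), 1.565), array([493.74115585, 261.09633195]))
blue 0 False
bar 343 ((array([625.4, -65.1]), array([ 13.7, 172.6]), -1.427), array([625.43934846, -65.50293446]))
cam 72 ((array([ 589.3, -197.2]), array([12.3, 39.1]), -0.141), array([ 589.12869012, -197.25268278]))
side red 80 (array([487.46972881, 247.58320934,  46.89271616]), array([500.86845058, 288.71991289,  80.42272546]), array([494.17958499, 269.237508  ,  74.06759742]))
side blue 60 (array([482.39020605, 276.44351013,  57.02802359]), array([520.89234676, 349.25747525, 212.85699763]), array([488.42340828, 329.31557068,  77.55231674]))
[494.   262.   150.     1.69] turn [ 0.001 -0.     0.026] shift before-turn axes [ 0.34 -0.33  6.16] after [ 0.33 -0.33  6.16]
```

View pics/t3.png

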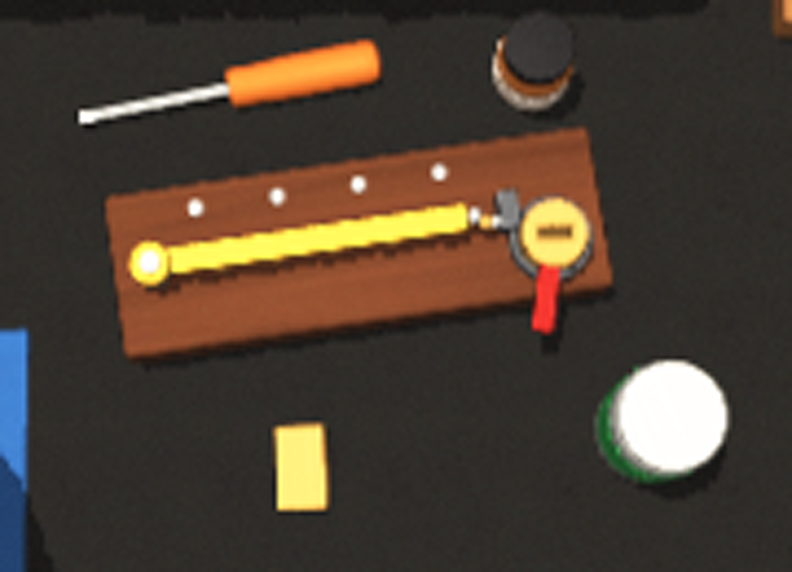

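The bar is shut at (150..470, 262..215), lying against its roller, and the cam is still pointing down at (545,330). The side camera's y values differ from the top camera's by about 7 mm, so I check them against the gripper itself.

```bash
python3 -m inch '[[0,0,0.026,0.33,-0.33,4,0],[0,0,0,0,0,4,0],[0,0,0,0,0,2,0],[0,0,0,0,0,0,0]]'; python3 - <<'E'
from h import *
q=env.read_camera('side'); save(q,'s1.png',(230,230,370,350),5)
C=cloud(q); m=(np.hypot(C[...,0]-494,C[...,1]-262)<70)&(C[...,2]>95)&(C[...,2]<170)
v,u=np.nonzero(m); print(u.min(),u.max(),v.min(),v.max())
Q=C[m]
for z in range(100,165,10):
    s=Q[abs(Q[:,2]-z)<5]
    for a,b in((-70,0),(0,70)):
        k=s[(s[:,0]-494>a)&(s[:,0]-494<b)]
        if len(k)>2: print(z,a,len(k),k.min(0).round(),k.max(0).round())
P=lambda x,y,z:(lambda c:(q['fx']*c[0]/c[2]+q['cx'],q['fy']*c[1]/c[2]+q['cy']))(rot(q['orientation']).T@(np.array([x,y,z])-q['position']))
e=env.state()['eef_pos'];print('tcp px',P(*e),'key top px if 262',P(494,262,75),'269',P(494,269,75))
for i in (-1,1):
  for j in(-1,1): print('bow corner',P(494+6*i-20*j*.115,262+20*j,75))
print('lock px',P(*LOCK,76))
E
```

```text
t: 11.78
eef_pos: [494.0, 260.2, 110.6]
tcp_rot: [-3.139, 0.001, 1.683]
ft_force: [-0.3, -0.0, -0.0]
opening: 0.503
grip_force: 0.0
287 314 284 303
110 -70 7 [466. 248. 109.] [471. 271. 115.]
110 0 3 [518. 273. 110.] [520. 274. 114.]
120 -70 6 [464. 248. 116.] [471. 270. 125.]
120 0 4 [518. 273. 117.] [520. 275. 123.]
130 -70 8 [462. 266. 125.] [467. 270. 134.]
130 0 8 [518. 274. 128.] [523. 277. 134.]
140 -70 6 [462. 267. 137.] [468. 272. 144.]
140 0 5 [518. 273. 140.] [523. 277. 143.]
150 -70 10 [460. 266. 145.] [468. 270. 154.]
150 0 8 [518. 273. 145.] [526. 277. 155.]
160 -70 9 [458. 264. 155.] [469. 271. 164.]
160 0 5 [518. 274. 156.] [525. 278. 160.]
tcp px (np.float64(299.4593051248578), np.float64(298.6460446584506)) key top px if 262 (np.float64(299.2711997569503), np.float64(307.02108493572877)) 269 (np.float64(298.9825545689595), np.float64(309.25633598107885))
bow corner (np.float64(301.4569257461911), np.float64(300.8837721797299))
bow corner (np.float64(301.5882327967034), np.float64(313.8206280232077))
bow corner (np.float64(297.0069429735362), np.float64(300.3764185473803))
bow corner (np.float64(297.03882610160855), np.float64(313.2893799454996))
lock px (np.float64(274.67403683055016), np.float64(185.10849428858114))
```

View pics/s1.png

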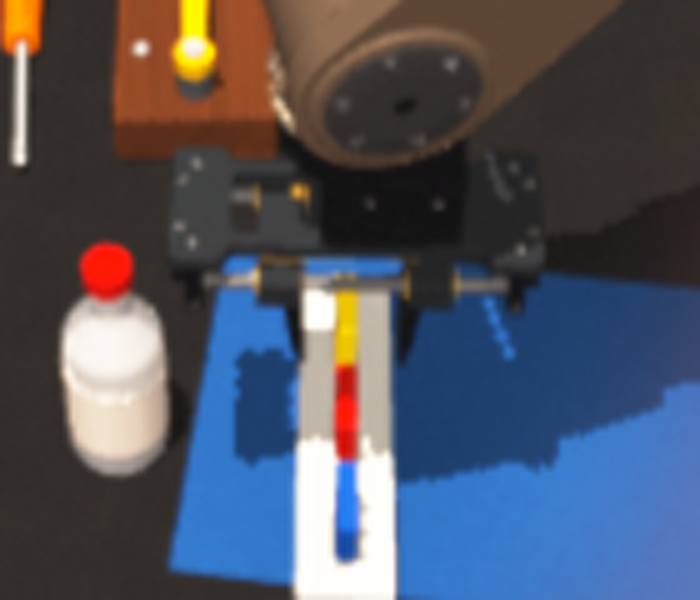

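The side crop shows the finger tips at (295,360) and (400,365), straddling the red key at (347,365–460). The gripper matches the side camera, and the key is about 5 mm further in y, so I take y≈266.

```bash
python3 -m inch '[[0,0,0,0.6,0,2.2,0],[0,0,0,0,0,2.2,0],[0,0,0,0,0,2.1,0],[0,0,0,0,0,0,0],[0,0,0,0,0,0,1],[0,0,0,0,0,0,1],[0,0,0,0,0,0,1],[0,0,0,0,0,0,1],[0,0,0,0,0,0,1],[0,0,0,0,0,0,1]]'
```

```text
t: 13.08
eef_pos: [493.5, 267.5, 46.8]
tcp_rot: [3.141, 0.0, 1.685]
ft_force: [0.2, -0.9, 5.1]
opening: 0.126
grip_force: 30.0
```

```bash
python3 -m inch '[[0,0,0,0,0,-1,1],[0,0,0,0,0,-2,1],[0,0,0,0,0,-3,1],[0,0,0,0,0,-4,1],[0,0,0,0,0,-4,1],[0,0,0,0,0,0,1]]'; python3 - <<'E'
from h import *
q=env.read_camera('side'); save(q,'s2.png',(230,230,370,350),5)
s=env.state();print(s['eef_pos'],s['tcp_rot'])
rows([(629,-203.5,187,1.46+0)])
E
```

```text
t: 13.82
eef_pos: [494.2, 267.9, 189.7]
tcp_rot: [3.137, -0.001, 1.685]
ft_force: [0.2, 0.3, -1.0]
opening: 0.125
grip_force: 30.0
[493.48288828 267.56401668 187.82771085] [ 3.13938480e+00 -4.92131556e-04  1.68486828e+00]
[ 629.   -203.5   187.      1.46] turn [ 0.002 -0.001  0.225] shift before-turn axes [-48.34   8.1    0.08] after [-45.32  18.68   0.08]
```

View pics/s2.png

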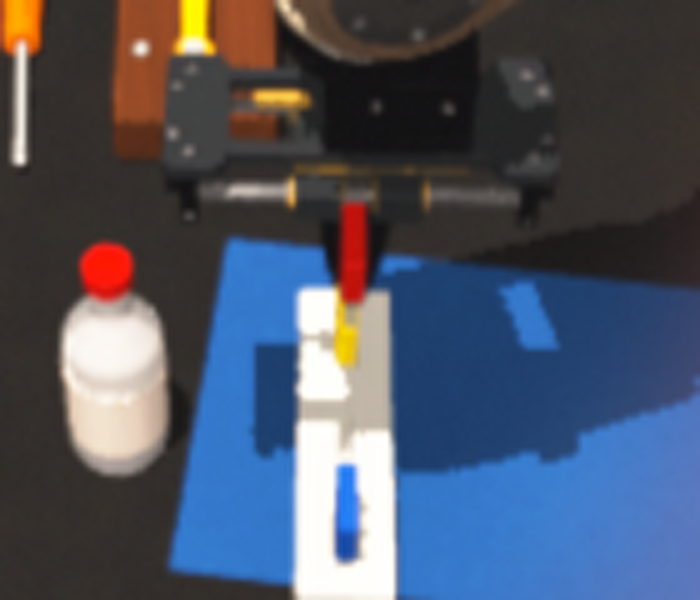

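The red key is held upright at (352,200–300), and the yellow and blue keys are still in their slots. Moving to above the lock.

```bash
python3 -m inch '[[0,0,0.113,0,0,0,1],[0,0,0.112,0,0,0,1],[0,0,0,-4.53,1.87,0,1],[0,0,0,-4.53,1.87,0,1],[0,0,0,-4.53,1.87,0,1],[0,0,0,-4.53,1.87,0,1],[0,0,0,-4.53,1.87,0,1],[0,0,0,-4.53,1.87,0,1],[0,0,0,-4.53,1.87,0,1],[0,0,0,-4.53,1.87,0,1],[0,0,0,-4.53,1.87,0,1],[0,0,0,-4.53,1.87,0,1],[0,0,0,0,0,2.5,1],[0,0,0,0,0,2.5,1],[0,0,0,0,0,0,1]]'; python3 - <<'E'
from h import *
q=env.read_camera('side'); save(q,'s3.png',(225,130,325,210),7)
s=env.state();print(s['eef_pos'],s['tcp_rot'])
rows([(629,-203.5,130,1.46)])
P=lambda x,y,z:(lambda c:(q['fx']*c[0]/c[2]+q['cx'],q['fy']*c[1]/c[2]+q['cy']))(rot(q['orientation']).T@(np.array([x,y,z])-q['position']))
cr=lambda a:np.round((np.array(a)-[225,130]+.4)*7)
e=s['eef_pos']
print('slot',cr(P(629,-203.5,76)),'key bottom',cr(P(e[0],e[1],e[2]-41.8)),'keybow far/near top',cr(P(e[0],e[1]-20,e[2]+28.2)),cr(P(e[0],e[1]+20,e[2]+28.2)),'bow low near',cr(P(e[0],e[1]+20,e[2]-5.8)),'blade low near',cr(P(e[0],e[1]+9,e[2]-41.8)),'shoulder low near',cr(P(e[0],e[1]+13,e[2]-11.8)))
print('px/mm y',cr(P(629,-193.5,76)),'x',cr(P(639,-203.5,76)))
E
```

```text
t: 15.75
eef_pos: [627.7, -203.0, 133.7]
tcp_rot: [-3.136, -0.002, 1.46]
ft_force: [0.4, -0.0, -0.6]
opening: 0.122
grip_force: 30.0
[ 628.45447134 -203.1994887   135.37759463] [-3.13882275e+00 -7.91131777e-04  1.45983228e+00]
[ 629.   -203.5   130.      1.46] turn [-0.003 -0.001 -0.   ] shift before-turn axes [-0.02  0.06  0.54] after [-0.02  0.06  0.54]
slot [348. 388.] key bottom [349. 361.] keybow far/near top [353. 220.] [340. 275.] bow low near [342. 331.] blade low near [346. 373.] shoulder low near [344. 331.]
px/mm y [345. 402.] x [328. 386.]
```

View pics/s3.png

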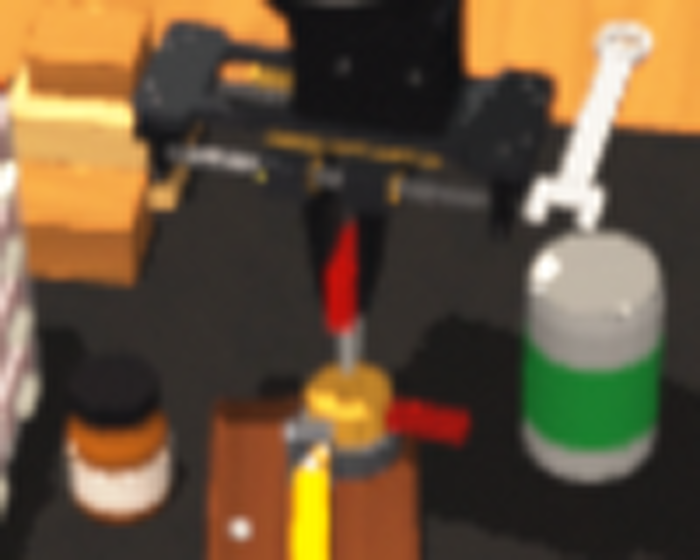

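The side crop shows the blade directly above the brass cylinder (top centred at about (349,390), predicted slot at (348,388)), so the key is aligned. Lowering it in.

```bash
python3 -m inch '[[0,0,0,0,0.05,0.8,1],[0,0,0,0,0,0.5,1],[0,0,0,0,0,0.5,1],[0,0,0,0,0,0.3,1],[0,0,0,0,0,0,1]]'; python3 -m inch '[[0,0,0,0,0,0.2,1],[0,0,0,0,0,0.2,1],[0,0,0,0,0,0,1]]'
```

```text
t: 16.42
eef_pos: [629.6, -203.5, 115.8]
tcp_rot: [3.141, 0.0, 1.46]
ft_force: [0.1, 0.4, 1.2]
opening: 0.124
grip_force: 30.0
t: 16.8
eef_pos: [629.1, -203.1, 111.5]
tcp_rot: [-3.14, -0.0, 1.46]
ft_force: [-2.6, 2.4, 2.5]
opening: 0.118
grip_force: 30.0
```

```bash
python3 -m inch '[[0,0,0,0,0,0.4,1],[0,0,0,0,0,0.4,1],[0,0,0,0,0,0,1]]'; python3 -m inch '[[0,0,0,0,0,0.4,1],[0,0,0,0,0,0.4,1],[0,0,0,0,0,0,1]]'
```

```text
t: 17.18
eef_pos: [629.0, -203.0, 103.1]
tcp_rot: [-3.14, -0.001, 1.46]
ft_force: [-3.9, 3.1, 0.4]
opening: 0.124
grip_force: 30.0
t: 17.55
eef_pos: [628.9, -203.0, 95.3]
tcp_rot: [-3.14, -0.001, 1.46]
ft_force: [-3.4, 4.8, 2.1]
opening: 0.122
grip_force: 30.0
```

```bash
python3 -m inch '[[0,0,0,0,0,0.4,1],[0,0,0,0,0,0.2,1],[0,0,0,0,0,0,1]]'; python3 -m inch '[[0,0,0,0,0,0.2,1],[0,0,0,0,0,0,1]]';python3 -m inch '[[0,0,0,0,0,0.15,1],[0,0,0,0,0,0,1]]'
```

```text
t: 17.92
eef_pos: [628.9, -203.0, 89.5]
tcp_rot: [-3.14, -0.001, 1.46]
ft_force: [-5.1, 4.7, 2.8]
opening: 0.123
grip_force: 30.0
t: 18.18
eef_pos: [628.9, -203.0, 87.8]
tcp_rot: [-3.14, -0.001, 1.46]
ft_force: [-5.8, 4.8, 5.8]
opening: 0.126
grip_force: 30.0
t: 18.42
eef_pos: [629.0, -203.0, 87.7]
tcp_rot: [-3.141, -0.0, 1.46]
ft_force: [-8.9, 6.2, 18.2]
opening: 0.126
grip_force: 30.0
```

```bash
python3 -m inch '[[0,0,0.1,0,0,0,1],[0,0,0.1,0,0,0,1],[0,0,0.1,0,0,0,1],[0,0,0.1,0,0,0,1],[0,0,0,0,0,0,1]]'; python3 -m inch '[[0,0,0.1,0,0,0,1],[0,0,0.1,0,0,0,1],[0,0,0.1,0,0,0,1],[0,0,0.1,0,0,0,1],[0,0,0,0,0,0,1]]'; python3 -c "
from h import *
print(env.state()['moment'])"
```

```text
t: 19.05
eef_pos: [628.8, -203.1, 87.7]
tcp_rot: [-3.141, 0.0, 1.059]
ft_force: [-10.3, 5.9, 18.3]
opening: 0.121
grip_force: 30.0
t: 19.68
eef_pos: [628.6, -203.2, 87.7]
tcp_rot: [-3.14, 0.001, 0.658]
ft_force: [-10.9, 4.9, 19.6]
opening: 0.124
grip_force: 30.0
[ 1.06209189  2.45474711 -0.05746939]
```

```bash
python3 -m inch '[[0,0,0.1,0,0,0,1],[0,0,0.1,0,0,0,1],[0,0,0.1,0,0,0,1],[0,0,0,0,0,0,1]]'; python3 -c "
from h import *
print(env.state()['moment'])"; python3 -m inch '[[0,0,0.07,0,0,0,1],[0,0,0.07,0,0,0,1],[0,0,0,0,0,0,1]]'; python3 -c "
from h import *
print(env.state()['moment'])"
```

```text
t: 20.18
eef_pos: [628.4, -203.2, 87.7]
tcp_rot: [-3.14, 0.002, 0.358]
ft_force: [-13.5, 5.8, 20.2]
opening: 0.126
grip_force: 30.0
[ 1.13601249  2.63422945 -0.04254698]
t: 20.55
eef_pos: [628.3, -203.2, 87.7]
tcp_rot: [-3.141, 0.002, 0.219]
ft_force: [-13.0, 5.1, 19.5]
opening: 0.123
grip_force: 30.0
[ 1.17458951  2.73888275 -0.06585739]
```

```bash
for i in 1; do python3 -m inch '[[0,0,0.06,0,0,0,1],[0,0,0,0,0,0,1]]'; python3 -c "
from h import *
print(env.state()['moment'])"; done; python3 -m inch '[[0,0,0.06,0,0,0,1],[0,0,0,0,0,0,1]]'; python3 -c "
from h import *
print(env.state()['moment'])
q=env.read_camera('side'); save(q,'s4.png',(225,130,325,210),7)"
```

```text
t: 20.8
eef_pos: [628.5, -203.1, 87.7]
tcp_rot: [-3.141, 0.002, 0.159]
ft_force: [-12.6, 5.9, 19.6]
opening: 0.125
grip_force: 30.0
[1.26329055 2.5671458  0.05911958]
t: 21.05
eef_pos: [628.6, -202.8, 87.7]
tcp_rot: [-3.141, 0.002, 0.1]
ft_force: [-11.0, 7.5, 20.7]
opening: 0.124
grip_force: 30.0
[1.5310348  2.48226075 0.1885541 ]
```

View pics/s4.png

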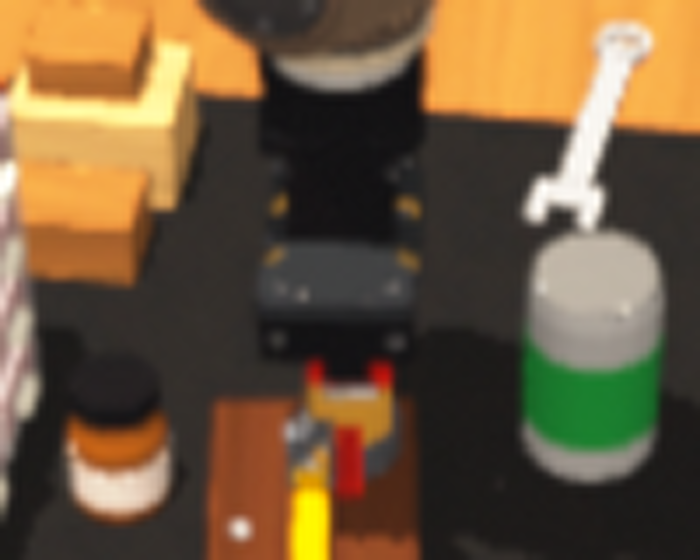

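The cam at (350,430–495) now lies along the bar and the turning moment is rising. I'll firm it against the stop.

```bash
python3 -m inch '[[0,0,0.06,0,0,0,1],[0,0,0,0,0,0,1]]'; python3 -c "
from h import *
print(env.state()['moment'])";python3 -m inch '[[0,0,0.06,0,0,0,1],[0,0,0,0,0,0,1]]'; python3 -c "
from h import *
print(env.state()['moment'])"
```

```text
t: 21.35
eef_pos: [628.7, -203.0, 87.7]
tcp_rot: [-3.141, 0.002, 0.041]
ft_force: [-12.4, 7.3, 19.0]
opening: 0.126
grip_force: 30.5
[1.4043916  2.29074664 0.70917543]
t: 21.6
eef_pos: [629.1, -203.0, 87.7]
tcp_rot: [3.142, 0.001, -0.019]
ft_force: [-9.6, 6.4, 16.7]
opening: 0.136
grip_force: 31.0
[1.32812642 1.81531358 0.64000116]
```

```bash
python3 -m inch '[[0,0,-0.07,0,0,0,1],[0,0,0,0,0,0,0.6],[0,0,0,0,0,0,0.4],[0,0,0,0,0,0,0.2],[0,0,0,0,0,0,0],[0,0,0,0,0,0,0],[0,0,0,0,0,-1,0],[0,0,0,0,0,-2,0],[0,0,0,0,0,-4,0],[0,0,0,0,0,-5,0],[0,0,0,0,0,0,0]]'; python3 -m inch '[[0,0,0,-4,0,-3,0],[0,0,0,-5,0,0,0],[0,0,0,-5,0,0,0],[0,0,0,-5,0,0,0],[0,0,0,-3,0,0,0],[0,0,0,0,0,0,0]]'; python3 - <<'E'
from h import *
p=env.read_camera('top'); 
P,C=seg(p,170,8,(580,680,-260,-120),70,140,80,55)
for n,z in(('cam',(55,78)),('bow',(95,140))):
    k=(C[:,2]>z[0])&(C[:,2]<z[1]); print(n,k.sum(),C[k].mean(0) if k.any() else '',rect(C[k][:,:2]) if k.sum()>5 else '', C[k][:,2].max() if k.any() else '')
a=p['img'][140:270,195:375]; q=env.read_camera('side'); b=q['img'][100:230,225:345]
cv2.imwrite('pics/f.png',cv2.resize(np.hstack([a,b])[:,:,::-1],None,fx=2.6,fy=2.6,interpolation=cv2.INTER_CUBIC))
E
```

```text
t: 22.98
eef_pos: [630.9, -204.0, 211.0]
tcp_rot: [3.138, -0.007, 0.05]
ft_force: [0.3, 0.2, -0.1]
opening: 0.503
grip_force: 0.0
t: 23.72
eef_pos: [408.4, -214.4, 236.4]
tcp_rot: [3.141, 0.0, 0.048]
ft_force: [0.6, -0.0, 0.2]
opening: 0.498
grip_force: 0.0
cam 80 [ 622.77333002 -167.6461137    69.51935766] (array([ 632.4, -179.8]), array([27.5, 73.8]), -1.316) 74.80982450578222
bow 79 [ 624.59307058 -202.93970957  114.98048164] (array([ 625., -203.]), array([38.7, 12.1]), 0.165) 122.72266636234326
```

View pics/f.png

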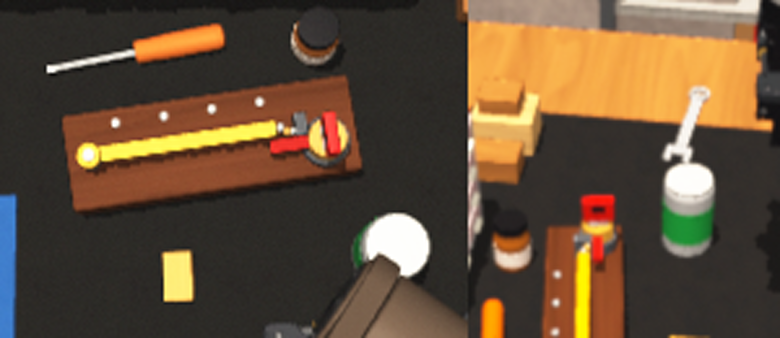

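The final view shows the bar shut, the cam alongside it at (272–308,147–143), and the key seated with its bow top at about 115 mm. The bystanders in view haven't moved. Handing in.

```bash
python3 -c "
from cell import env
print(env.job_done())"
```

```text
the job is handed in; nothing more can be done
None
```

The job is handed in at about 24 s of the 72 s allowed: the keeper bar snapped shut, then the red key was pushed home and turned clockwise to its stop, with the cam lying alongside the bar, the key left in the lock, and nothing else seen to have moved.

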